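# Put the bench scraper away in its slotted block

## Task

Take the red-handled bench scraper out of the grey drying stand and lower it, blade down, into the slot of the dark wooden block until the blade reaches the bottom of the slot; only then let go of it. Leave the blue-handled scraper standing where it is in the drying stand.

Things in the scene. Friction and masses are not known exactly. Their poses are not given: they have to be found in the camera images.
- red_grip (a point): Centre of the handle of the red-handled bench scraper, the one to put away. Red bar handle 110 long (x) x 22 thick (y) x 30 mm high (z, up); steel blade 110 wide x 3 mm thick reaching 85 mm below it. Mass about 0.2 kg. It starts blade down, upright to within 5 degrees, in one of the two channels of the grey drying stand.
- red_edge (a point): Middle of the red blade's lower edge, 100 mm straight below red_grip; same axes. At the start it rests on the floor of a channel 40 mm deep and 6 mm wide (6 mm above the table) of the fixed grey stand, 140 x 160 x 46 mm: draw it straight up by over 40 mm before moving sideways. The two channels are parallel, 100 mm apart.
- slot (a point): Middle of the slot's floor in the fixed dark wood block (170 x 80, 70 mm high), 6 mm above the table. The slot runs along x; z is up. It is 135 long (x), 20 wide (y), 64 mm deep, open on top; the long sides are bevelled to a 32 mm mouth in the top 8 mm. The scraper may go in either way round and leans up to 17 degrees once let go.
- blue_grip (a point): Centre of the handle of the other scraper, of the same shape and size but with a blue handle and a white blade, standing in the other channel of the drying stand. Not to be disturbed.
Mind the look-alikes: they are no part of the job. Leave any turquoise look-alike of the part that bears red_grip alone.

How it is judged:
By the outcome, as a careful person would: the job done as asked, in the order asked, and still so for the second after the job is handed in, with the robot touching nothing.
It also fails if it takes over 38 s, if anything falls off the work surface, if the arm or the gripper's body presses on something with over 40 N, if the wrist force passes 120 N, or if a joint passes its speed limit or range.

## Robot

A 6-joint arm with a two-finger parallel gripper is mounted at the origin on the work surface. World frame = base frame: x ahead of the robot, y to its left, z up, the work surface at z = 0. Lengths are in mm, angles in rad, forces in N, time in s.
With the tool pointing down it reaches from about 300 to 775 mm from the base axis. Payload 14.6 kg.
Tool frame: the origin (TCP) lies at the centre of the arm's flange, where the gripper is bolted on; the fingertips stand 199 mm ahead of it and the grasp point (between the pads) lies 180 mm ahead of it; z points along the fingers, y is the line along which they close (so a half turn about z gives the same grasp; the last joint's range is limited). The gripper opens to 94 mm and grips with 3 to 60 N. Pads are 16 mm wide; open, the fingers measure 119 mm over their backs; the gripper's body (75 mm by 177 mm) begins 78 mm behind the grasp point.
Start: joints at [1.048, 0.3, 1.521, -0, 1.321, -0.067], TCP at [242.096, 493.842, 404.646] pointing down, gripper open.
Joint ranges: [-3.03, 3.03], [-0.79, 2.21], [0.23, 2.52], [-1.04, 4.18], [0, 3.07], [-2.55, 2.55]. Speed limits (rad/s): [2.22, 2.22, 2.57, 3.14, 3.14, 3.14].

## Interface

Orientations are given as [roll, pitch, yaw] about the fixed x, y, z axes, in that order (R = Rz(yaw) Ry(pitch) Rx(roll)).
In Python, from cell import manip, optics, workorder gives the robot as it stands.
- The arm moves only by the tool step_arm, never from a script. Its argument "increments" is a list that holds one entry, the list of rows, each a list of 7 numbers: the turn, a rotation vector about the tool's x, y, z as a fraction of full scale, then the shift along the tool's x, y, z as a fraction of full scale, then the closure, from -1 (fully open) to 1 (shut). In form: [[[wx, wy, wz, tx, ty, tz, fingers], ...]]. A call has 1 to 5 rows; each row shifts and turns the commanded pose from where the row before left it, along the tool's axes as they then stand; what a row does not reach is not made up. Full scale, the value 1, is 40 mm for a shift and 45 degrees for a turn. A row lasts 1/10 s, in which the tool goes at most 50 mm and 8.59 degrees, less where a joint would pass 70% of its speed; a pose out of reach is approached as far as the arm can. A call with a number of a shift or a turn outside -1 to 1 is refused whole. A call with a gripper value outside its range is refused whole. The fingers move at their own pace and stop on an object; "newtons" is the grip in N (left out, the last holds). Time passes only in rows, so rows that do not move let the fingers close. It gives the time, the measured TCP pose, the force, the opening and the grip force at its end, in the units of the state.
- manip.read_state(): the state, without advancing time (a new reading comes with each control period).
- optics.camera(name): name is "side" or "top"; returns a dict with "frame" (400x640x3 uint8, red, green, blue), "range_z" (400x640 float32, mm along the optical axis (not along the pixel's ray), 0 where there is no reading), "mtx" (3x3 intrinsics, pixels), "distortion" ([k1, k2, p1, p2, k3] as OpenCV has them; the pictures are not rectified), "cam_to_world" (4x4, takes a point from camera to world coordinates). Camera axes: x right, y down, z forward; pixel columns grow to the right and rows downward; lengths in mm; the calibration is good to about 2 mm. A picture is of the moment at which its call begins.
- workorder.sign_off(): hands the job in; it is judged then, once.
The state is a dict: "clock": time; "joints": joint angles; "qd": joint speeds; "effort": joint torques, N m; "eef_pos": TCP position; "eef_rot": TCP orientation; "wrist_force": force on the tool from outside, world axes, zero at the start; "moment": the same for the moment, N m; "finger_gap": finger opening in mm; "finger_force": force on a finger pad.
Only numpy, scipy, OpenCV 4.12 (cv2) and the standard library are available. Lean on these libraries where they do the work, as an engineer would, in place of code of your own. Each camera call takes 0.05 s, during which the arm holds its last target. There are 200 camera calls.

## Working session

There is one attempt and no reset: what is moved stays moved. The work goes in short steps, Python scripts to look and compute and a tool call to move; the robot and the scene stay as the last step left them, time stands still between calls to the robot, and variables do not carry over. Pictures are saved under pics/ and viewed, at most 10 in all, crops included, and the job is handed in when it is done.

Besides the shell and the picture viewer there is one more tool, called after "Request:" by a JSON object that holds its "op" and its "data". step_arm: Moves the arm, as the interface text tells. Its arguments: {"type":"object","properties":{"increments":{"type":"array","items":{"type":"array","items":{"type":"array","items":{"type":"number"}}}},"newtons":{"type":"number"}},"required":["increments"]}

```bash
mkdir -p pics; cat > h.py <<'E'
import numpy as np, cv2
from cell import manip, optics, workorder
def cam(n): return optics.camera(n)
def pts(c):
    "world point of each pixel from depth"
    h,w=c["range_z"].shape
    u,v=np.meshgrid(np.arange(w),np.arange(h))
    n=cv2.undistortPoints(np.stack([u,v],-1).reshape(-1,1,2).astype(np.float32),c["mtx"],np.array(c["distortion"])).reshape(h,w,2)
    z=c["range_z"][...,None]
    p=np.concatenate([n*z,z],-1); T=np.array(c["cam_to_world"])
    return p@T[:3,:3].T+T[:3,3]
def save(c,f): cv2.imwrite("pics/"+f,c["frame"][...,::-1])
E
python3 - <<'E'
from h import *
s=manip.read_state(); print(s)
a=cam("top");b=cam("side")
save(a,"t0.png");save(b,"s0.png")
np.savez("c0.npz",pt=pts(a),ps=pts(b),ft=a["frame"],fs=b["frame"],rt=a["range_z"],rs=b["range_z"])
for c in(a,b): print(np.round(c["cam_to_world"],2),c["mtx"])
E
```

```text
{'clock': 0.0, 'joints': array([ 1.04840774e+00,  3.00492001e-01,  1.52157387e+00,  2.67712807e-06,
        1.32067684e+00, -6.66101989e-02]), 'qd': array([ 0.00078078,  0.00194744,  0.00047614,  0.00060856, -0.00259522,
       -0.0001212 ]), 'effort': array([-9.36757569e-04, -5.31808090e+01, -3.52743566e+01,  7.07876240e-02,
        2.44035391e-02, -1.32166692e-04]), 'eef_pos': array([242.08344298, 493.82933591, 404.07777645]), 'eef_rot': array([-3.14044531e+00, -7.91365867e-05,  2.68581356e+00]), 'wrist_force': array([-0.77104345,  0.23260842, -0.07142613]), 'moment': array([-0.00462974,  0.00457071, -0.01875019]), 'finger_force': 0.0, 'finger_gap': 94.03667285631734}
[[ 0.00000e+00 -9.90000e-01  1.30000e-01  3.19000e+02]
 [-1.00000e+00 -0.00000e+00  1.00000e-02  1.80000e-01]
 [-1.00000e-02 -1.30000e-01 -9.90000e-01  1.15543e+03]
 [ 0.00000e+00  0.00000e+00  0.00000e+00  1.00000e+00]] [[466.02914252   0.         326.2939754 ]
 [  0.         466.02914252 196.20199826]
 [  0.           0.           1.        ]]
[[ 9.9000e-01 -9.0000e-02  7.0000e-02  4.0250e+02]
 [-1.1000e-01 -7.6000e-01  6.4000e-01 -5.7648e+02]
 [-0.0000e+00 -6.4000e-01 -7.7000e-01  8.0648e+02]
 [ 0.0000e+00  0.0000e+00  0.0000e+00  1.0000e+00]] [[404.1894502    0.         323.8819812 ]
 [  0.         404.1894502  197.89160244]
 [  0.           0.           1.        ]]
```

```bash
python3 -c "
import cv2,numpy as np
cv2.imwrite('pics/b0.png',cv2.resize(np.vstack([cv2.imread('pics/t0.png'),cv2.imread('pics/s0.png')]),(480,600)))"
```

```text
(no output)
```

View pics/t0.png

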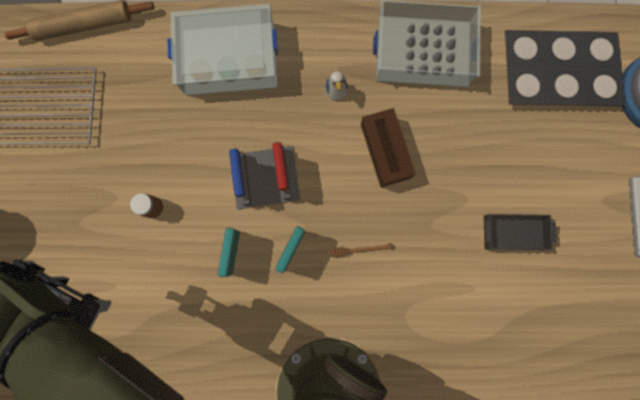

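View pics/s0.png

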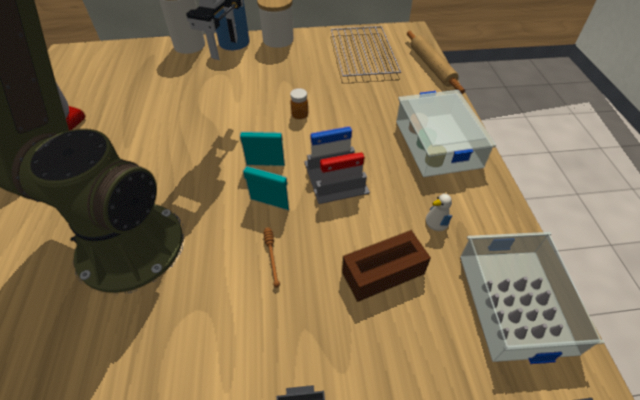

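The top view shows the red handle at (281,166), the blue one at (237,172), and the dark block at (387,147). Two turquoise look-alikes are at (228,252) and (290,250). The side view has red at (342,162) and the block at (386,265).

```bash
cat >> h.py <<'E'
def mask(f,kind):
    h=cv2.cvtColor(f,cv2.COLOR_RGB2HSV).astype(int); H,S,V=h[...,0],h[...,1],h[...,2]
    return {"red":((H<6)|(H>174))&(S>170)&(V>90),"blue":(H>105)&(H<130)&(S>130)&(V>60)}[kind]
def rect(P):
    "centre, long axis angle deg (world), sizes of the xy footprint"
    r=cv2.minAreaRect(P[:,:2].astype(np.float32)); b=cv2.boxPoints(r)
    e=[b[1]-b[0],b[2]-b[1]]; e=max(e,key=np.linalg.norm)
    return np.round(r[0],1),np.round(r[1],1),round(float(np.degrees(np.arctan2(e[1],e[0]))),1)
E
python3 - <<'E'
from h import *
d=np.load("c0.npz")
for n,f,p,win in(("top","ft","pt",(200,320,130,220)),("side","fs","ps",(280,400,110,190))):
  for k in("red","blue"):
    m=mask(d[f],k); w=np.zeros_like(m); w[win[2]:win[3],win[0]:win[1]]=1; m&=w
    P=d[p][m]; z=P[:,2]; zt=np.percentile(z,90); T=P[z>zt-12]
    c,v=np.linalg.eigh(np.cov(T.T)); a=v[:,-1]
    print(n,k,m.sum(),"z",np.percentile(z,[2,10,50,90,98]).round(1),rect(T),"mean",T.mean(0).round(1),"axis",a.round(3))
P=d["pt"]; Q=P[100:200,350:425].reshape(-1,3)
T=Q[(Q[:,2]>62)&(Q[:,2]<80)]; print("block top",rect(T),T.mean(0).round(1),len(T))
F=Q[(Q[:,2]<50)&(Q[:,2]>2)]
Q=d["ps"][225:305,335:435].reshape(-1,3); T=Q[(Q[:,2]>64)&(Q[:,2]<78)]; print("side blk",rect(T),T.mean(0).round(1),len(T))
for n,Q in(("t",P[130:220,220:310].reshape(-1,3)),("s",d["ps"][120:205,300:375].reshape(-1,3))):
  T=Q[(Q[:,2]>38)&(Q[:,2]<54)]; print("stand",n,rect(T),len(T))
E
```

```text
top red 365 z [117.4 119.1 121.5 124.1 125.8] (array([441.2,  77.6]), array([286.3,  41.8]), 24.1) mean [522.9 113.9 127.1] axis [-0.227 -0.112  0.967]
top blue 327 z [118.  119.3 121.6 123.9 126. ] (array([421.1, 134.2]), array([330.7,  65.2]), 41.5) mean [509.  211.7 128. ] axis [-0.206 -0.202  0.957]
side red 303 z [116.8 118.5 121.6 123.5 124.3] (array([ 441.3, -214.5]), array([720.9, 101.8]), 75.8) mean [521.3 108.  123.5] axis [-0.2   -0.702  0.683]
side blue 427 z [ 95.7  99.5 115.9 122.8 124.3] (array([ 434.3, -166.5]), array([816.4,  98.3]), 78.7) mean [508.7 200.5 124.3] axis [-0.129 -0.747  0.652]
block top (array([ 585.6, -139.6]), array([171.2,  81.8]), 16.9) [ 584.5 -139.4   69.8] 1917
side blk (array([ 584.2, -140.4]), array([171.1,  82.4]), 16.9) [ 582.1 -143.1   70.2] 2177
stand t (array([517. , 162.2]), array([131. , 118.2]), 6.9) 283
stand s (array([517.3, 162.6]), array([130.6, 120.7]), 8.7) 615
```

```bash
python3 - <<'E'
from h import *
d=np.load("c0.npz")
for n,f,p,win in(("top","ft","pt",(200,320,130,220)),("side","fs","ps",(280,400,110,190))):
  for k in("red","blue"):
    m=mask(d[f],k); w=np.zeros_like(m); w[win[2]:win[3],win[0]:win[1]]=1; m&=w
    P=d[p][m]; T=P[(P[:,2]>110)&(P[:,2]<130)]
    a=np.linalg.eigh(np.cov(T.T))[1][:,-1]; a=a*np.sign(a[0])
    print(n,k,len(T),rect(T),T.mean(0).round(1),"axis",a.round(3),"yaw",np.degrees(np.arctan2(a[1],a[0])).round(1),"tilt",np.degrees(np.arcsin(a[2])).round(1))
E
```

```text
top red 363 (array([524.8, 115.2]), array([106.2,  19.9]), 7.8) [524.  114.6 121.5] axis [0.989 0.145 0.003] yaw 8.3 tilt 0.2
top blue 325 (array([510.1, 212.7]), array([104. ,  17.6]), 8.6) [510.2 213.  121.7] axis [ 0.988  0.152 -0.   ] yaw 8.7 tilt -0.0
side red 302 (array([523.3, 112.6]), array([105.6,  22.7]), 8.5) [521.7 110.3 121.2] axis [0.991 0.133 0.   ] yaw 7.6 tilt 0.0
side blue 286 (array([508.5, 207.7]), array([104.6,  19.3]), 10.4) [509.1 206.  119. ] axis [0.988 0.155 0.001] yaw 8.9 tilt 0.0
```

Request:
{"op": "step_arm", "data": {"increments": [[[0,0,-0.19,0,0,0,-1],[0,0,-0.19,0,0,0,-1],[0,0,-0.19,0,0,0,-1],[0,0,-0.19,0,0,0,-1],[0,0,0,0,0,0,-1]]], "newtons": 30}}

```text
clock: 0.6
eef_pos: [242.1, 493.8, 404.3]
eef_rot: [-3.141, -0.0, -2.998]
wrist_force: [0.6, 0.5, -0.0]
finger_gap: 94.1
finger_force: 0.0
```

```bash
cat >> h.py <<'E'
from scipy.spatial.transform import Rotation as Ro
def togo(x,y,z,yaw):
    s=manip.read_state(); R=Ro.from_euler("xyz",s["eef_rot"]); G=Ro.from_euler("xyz",[np.pi,0,np.radians(yaw)])
    t=R.inv().apply(np.array([x,y,z])-s["eef_pos"])/40; w=np.degrees((R.inv()*G).as_rotvec())/45
    print("t",s["clock"].round(2) if hasattr(s["clock"],"round") else s["clock"],"pos",s["eef_pos"].round(1),"rot",np.degrees(s["eef_rot"]).round(2),"F",np.round(s["wrist_force"],1),"gap",round(float(s["finger_gap"]),1),round(float(s["finger_force"]),1))
    print("turn",w.round(3),"shift",t.round(3))
E
python3 -c "
from h import *
togo(524,114,404,188.2)"
```

```text
t 0.6 pos [242.1 493.8 404.3] rot [-1.7997e+02 -2.0000e-02 -1.7177e+02] F [ 0.6  0.5 -0. ] gap 94.1 0.0
turn [-0.001 -0.001  0.001] shift [ -5.615 -10.407   0.011]
```

Request:
{"op": "step_arm", "data": {"increments": [[[0,0,0,-0.374,-0.694,0,-1],[0,0,0,-0.374,-0.694,0,-1],[0,0,0,-0.374,-0.694,0,-1],[0,0,0,-0.374,-0.694,0,-1],[0,0,0,-0.374,-0.694,0,-1]]]}}

```text
clock: 1.1
eef_pos: [336.2, 365.8, 404.5]
eef_rot: [-3.141, -0.0, -3.006]
wrist_force: [0.4, 0.2, 0.1]
finger_gap: 93.8
finger_force: 0.0
```

Request:
{"op": "step_arm", "data": {"increments": [[[0,0,0,-0.374,-0.694,0,-1],[0,0,0,-0.374,-0.694,0,-1],[0,0,0,-0.374,-0.694,0,-1],[0,0,0,-0.374,-0.694,0,-1],[0,0,0,-0.374,-0.694,0,-1]]]}}

```text
clock: 1.6
eef_pos: [429.8, 238.9, 404.6]
eef_rot: [-3.142, -0.0, -3.006]
wrist_force: [0.2, 0.9, 0.4]
finger_gap: 94.0
finger_force: 0.0
```

Request:
{"op": "step_arm", "data": {"increments": [[[0,0,0,-0.374,-0.694,0,-1],[0,0,0,-0.374,-0.694,0,-1],[0,0,0,-0.374,-0.694,0,-1],[0,0,0,-0.374,-0.694,0,-1],[0,0,0,-0.374,-0.694,0,-1]]]}}

```text
clock: 2.1
eef_pos: [523.4, 112.0, 404.5]
eef_rot: [3.142, -0.0, -3.006]
wrist_force: [-0.2, 0.6, -1.0]
finger_gap: 93.9
finger_force: 0.0
```

```bash
python3 -c "
from h import *
togo(524,113.5,286,188.2)"
```

```text
t 2.1 pos [523.4 112.  404.5] rot [ 1.8000e+02 -1.0000e-02 -1.7222e+02] F [-0.2  0.6 -1. ] gap 93.9 0.0
turn [ 0.    -0.    -0.009] shift [-0.02   0.036  2.963]
```

Request:
{"op": "step_arm", "data": {"increments": [[[0,0,-0.01,-0.02,0.04,0.7,-1],[0,0,0,0,0,0.7,-1],[0,0,0,0,0,0.7,-1],[0,0,0,0,0,0.5,-1],[0,0,0,0,0,0.36,-1]]]}}

```text
clock: 2.6
eef_pos: [523.1, 114.8, 284.5]
eef_rot: [3.142, -0.002, -2.998]
wrist_force: [-0.1, 0.2, 1.0]
finger_gap: 94.4
finger_force: 0.0
```

```bash
python3 - <<'E'
from h import *
togo(524,113.5,286,188.2)
a=cam("side"); save(a,"s1.png"); P=pts(a)
m=mask(a["frame"],"red"); m[:,:280]=0;m[:110]=0;m[190:]=0;m[:,400:]=0
T=P[m];T=T[(T[:,2]>110)&(T[:,2]<130)]; print(rect(T),len(T))
cv2.imwrite("pics/s1c.png",cv2.resize(a["frame"][60:230,240:420,::-1],None,fx=3,fy=3))
E
```

```text
t 2.6 pos [523.1 114.8 284.5] rot [ 1.8000e+02 -1.1000e-01 -1.7178e+02] F [-0.1  0.2  1. ] gap 94.4 0.0
turn [ 0.    -0.003  0.001] shift [-0.017 -0.034 -0.036]
(array([490.7, 105.9]), array([37.8, 18.5]), 8.2) 106
```

View pics/s1c.png

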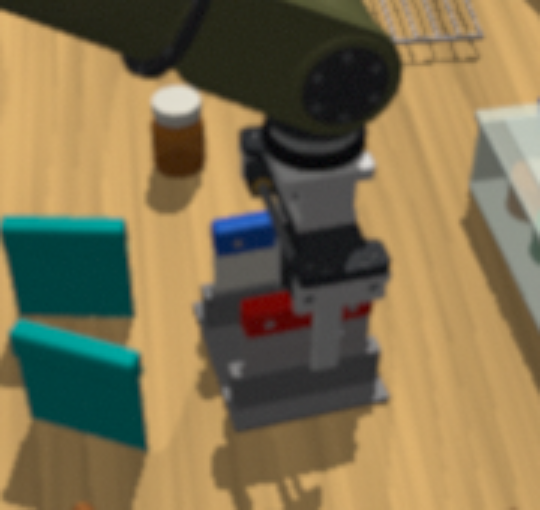

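The fingers straddle the red handle: the near finger is at crop (327,330), and the handle spans crop x 243–372. Closing now.

Request:
{"op": "step_arm", "data": {"increments": [[[0,0,0,-0.02,-0.03,-0.03,1],[0,0,0,0,0,0,1],[0,0,0,0,0,0,1],[0,0,0,0,0,0,1],[0,0,0,0,0,0,1]]], "newtons": 30}}

```text
clock: 3.15
eef_pos: [524.4, 113.8, 287.9]
eef_rot: [-3.142, 0.001, -2.993]
wrist_force: [-1.0, 0.0, 0.1]
finger_gap: 57.4
finger_force: 0.0
```

Request:
{"op": "step_arm", "data": {"increments": [[[0,0,0,0,0,0,1],[0,0,0,0,0,0,1],[0,0,0,0,0,0,1]]]}}

```text
clock: 3.45
eef_pos: [524.4, 113.8, 287.5]
eef_rot: [-3.142, -0.0, -2.993]
wrist_force: [-0.2, -0.5, 0.5]
finger_gap: 33.5
finger_force: 0.0
```

Request:
{"op": "step_arm", "data": {"increments": [[[0,0,0,0,0,0,1],[0,0,0,0,0,0,1],[0,0,0,0,0,0,1],[0,0,0,0,0,0,1],[0,0,0,0,0,0,1]]]}}

```text
clock: 3.95
eef_pos: [524.4, 113.8, 287.5]
eef_rot: [3.142, 0.0, -2.993]
wrist_force: [-0.2, 0.2, -0.2]
finger_gap: 21.9
finger_force: 30.0
```

```bash
python3 -c "
from h import *
togo(524,114,366,188.2)"
```

```text
t 3.95 pos [524.4 113.8 287.5] rot [ 180.      0.   -171.47] F [-0.2  0.2 -0.2] gap 21.9 30.0
turn [0.    0.    0.007] shift [ 0.008  0.007 -1.964]
```

Request:
{"op": "step_arm", "data": {"increments": [[[0,0,0,0,0,-0.2,1],[0,0,0,0,0,-0.4,1],[0,0,0,0,0,-0.5,1],[0,0,0,0,0,-0.5,1],[0,0,0,0,0,0,1]]]}}

```text
clock: 4.45
eef_pos: [524.6, 113.8, 354.2]
eef_rot: [-3.142, 0.004, -2.993]
wrist_force: [-0.3, 0.0, -1.5]
finger_gap: 21.5
finger_force: 30.0
```

Request:
{"op": "step_arm", "data": {"increments": [[[0,0,0,0,0,-0.5,1],[0,0,0,0,0,-0.5,1],[0,0,0,0,0,-0.2,1],[0,0,0,0,0,0,1]]]}}

```text
clock: 4.85
eef_pos: [524.4, 113.8, 399.6]
eef_rot: [-3.142, 0.001, -2.993]
wrist_force: [0.7, 0.7, -1.7]
finger_gap: 21.9
finger_force: 30.0
```

```bash
python3 - <<'E'
from h import *
togo(585,-140,400,196.9)
a=cam("side"); b=cam("top"); P=pts(a)
m=mask(a["frame"],"red"); m[:,:280]=0
T=P[m];T=T[(T[:,2]>180)&(T[:,2]<260)]; print(rect(T),len(T),np.percentile(T[:,2],[2,50,98]))
cv2.imwrite("pics/s2c.png",np.vstack([cv2.resize(c["frame"][r:r+170,x:x+300,::-1],(520,295)) for c,r,x in((a,50,220),(b,80,180))]))
E
```

```text
t 4.85 pos [524.4 113.8 399.6] rot [-1.8000e+02  5.0000e-02 -1.7146e+02] F [ 0.7  0.7 -1.7] gap 21.9 30.0
turn [-0.     0.001 -0.186] shift [-0.558 -6.499 -0.01 ]
(array([524.1, 110. ]), array([105.3,  16.5]), 7.5) 144 [228.30528649 232.87223161 235.59378427]
```

View pics/s2c.png

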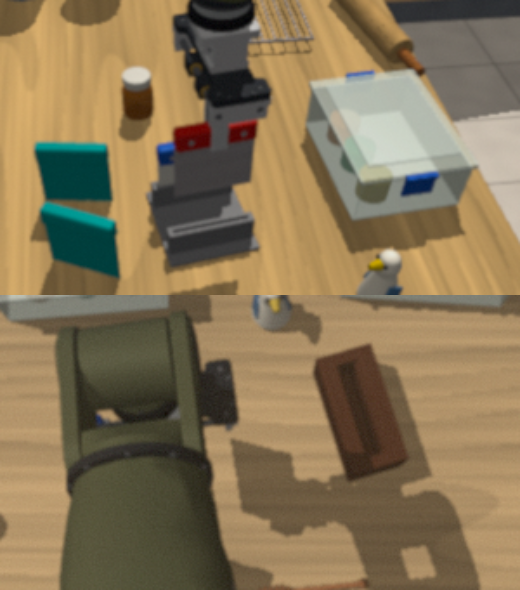

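Red is held level and centred, edge about 118 mm up, and blue is still in its channel. Moving over the slot.

Request:
{"op": "step_arm", "data": {"increments": [[[0,0,-0.186,0,0,0,1],[0,0,0,0.04,-0.4,0,1],[0,0,0,0.04,-0.7,0,1],[0,0,0,0.04,-0.7,0,1],[0,0,0,0.04,-0.7,0,1]]]}}

```text
clock: 5.45
eef_pos: [547.5, 14.4, 398.5]
eef_rot: [3.141, -0.001, -2.85]
wrist_force: [0.5, -1.0, -1.7]
finger_gap: 21.6
finger_force: 30.0
```

Request:
{"op": "step_arm", "data": {"increments": [[[0,0,0,0.04,-0.7,0,1],[0,0,0,0.04,-0.7,0,1],[0,0,0,0.04,-0.7,0,1],[0,0,0,0.04,-0.7,0,1],[0,0,0,0.04,-0.7,0,1]]]}}

```text
clock: 5.95
eef_pos: [580.3, -122.2, 398.4]
eef_rot: [3.141, -0.001, -2.85]
wrist_force: [-0.3, 0.1, -2.5]
finger_gap: 21.2
finger_force: 30.0
```

Request:
{"op": "step_arm", "data": {"increments": [[[0,0,0,0.04,-0.5,0,1],[0,0,0,0,0,0,1],[0,0,0,0,0,0,1]]]}}

```text
clock: 6.25
eef_pos: [584.6, -139.8, 398.8]
eef_rot: [3.141, -0.001, -2.848]
wrist_force: [-0.3, -0.0, -1.6]
finger_gap: 21.8
finger_force: 30.0
```

```bash
python3 - <<'E'
from h import *
togo(585,-140,345,196.9)
a=cam("side"); P=pts(a)
m=mask(a["frame"],"red"); m[:,:280]=0
T=P[m];T=T[(T[:,2]>180)&(T[:,2]<260)]; print(rect(T),len(T),np.percentile(T[:,2],[2,50,98]))
E
```

```text
t 6.25 pos [ 584.6 -139.8  398.8] rot [ 1.7996e+02 -4.0000e-02 -1.6319e+02] F [-0.3 -0.  -1.6] gap 21.8 30.0
turn [ 0.001 -0.001 -0.002] shift [-0.01  -0.008  1.346]
(array([ 561.4, -150.2]), array([60.2, 19.2]), 20.6) 391 [209.95058866 231.31902885 234.78496481]
```

Request:
{"op": "step_arm", "data": {"increments": [[[0,0,0,0,0,0.4,1],[0,0,0,0,0,0.4,1],[0,0,0,0,0,0.2,1],[0,0,0,0,0,0,1],[0,0,0,0,0,0,1]]]}}

```text
clock: 6.8
eef_pos: [584.8, -139.3, 360.1]
eef_rot: [-3.141, 0.001, -2.846]
wrist_force: [0.2, 0.6, -1.3]
finger_gap: 21.7
finger_force: 30.0
```

```bash
python3 - <<'E'
from h import *
togo(585,-140,288,196.9)
a=cam("side"); b=cam("top")
cv2.imwrite("pics/s3c.png",np.vstack([cv2.resize(c["frame"][r:r+120,x:x+200,::-1],(490,294),interpolation=cv2.INTER_CUBIC) for c,r,x in((a,195,290),(b,90,300))]))
E
```

```text
t 6.8 pos [ 584.8 -139.3  360.1] rot [-1.7998e+02  4.0000e-02 -1.6308e+02] F [ 0.2  0.6 -1.3] gap 21.7 30.0
turn [-0.001  0.001  0.001] shift [ 1.000e-03 -1.800e-02  1.804e+00]
```

View pics/s3c.png

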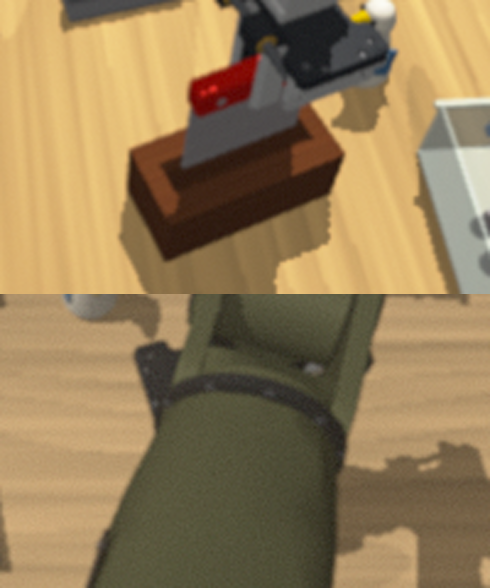

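In the side crop, the blade's edge, from (182,165) to (300,125), lies over the slot mouth and parallel to it. Lowering.

Request:
{"op": "step_arm", "data": {"increments": [[[0,0,0,0,-0.01,0.25,1],[0,0,0,0,0,0.25,1],[0,0,0,0,0,0.25,1],[0,0,0,0,0,0.2,1],[0,0,0,0,0,0,1]]]}}

```text
clock: 7.4
eef_pos: [584.6, -140.0, 319.8]
eef_rot: [3.14, -0.002, -2.847]
wrist_force: [-0.5, 0.4, -1.4]
finger_gap: 21.8
finger_force: 30.0
```

Request:
{"op": "step_arm", "data": {"increments": [[[0,0,0,0,0,0.25,1],[0,0,0,0,0,0.25,1],[0,0,0,0,0,0.2,1],[0,0,0,0,0,0.05,1],[0,0,0,0,0,0,1]]]}}

```text
clock: 7.9
eef_pos: [584.8, -140.0, 291.0]
eef_rot: [3.141, -0.001, -2.846]
wrist_force: [0.0, -0.1, -1.6]
finger_gap: 21.7
finger_force: 30.0
```

Request:
{"op": "step_arm", "data": {"increments": [[[0,0,0,0,0,0.05,1],[0,0,0,0,0,0,1],[0,0,0,0,0,0,1]]]}}

```text
clock: 8.2
eef_pos: [584.8, -140.0, 289.7]
eef_rot: [-3.141, 0.0, -2.847]
wrist_force: [-0.1, 0.4, -2.2]
finger_gap: 21.7
finger_force: 30.0
```

Request:
{"op": "step_arm", "data": {"increments": [[[0,0,0,0,0,0.025,1],[0,0,0,0,0,0,1],[0,0,0,0,0,0,1]]]}}

```text
clock: 8.5
eef_pos: [584.8, -140.0, 288.5]
eef_rot: [-3.142, 0.0, -2.847]
wrist_force: [0.4, -0.2, -2.0]
finger_gap: 21.7
finger_force: 30.0
```

Request:
{"op": "step_arm", "data": {"increments": [[[0,0,0,0,0,0.025,1],[0,0,0,0,0,0,1],[0,0,0,0,0,0,1]]]}}

```text
clock: 8.8
eef_pos: [584.8, -140.0, 287.5]
eef_rot: [-3.142, 0.0, -2.847]
wrist_force: [0.5, -0.6, -1.7]
finger_gap: 21.7
finger_force: 30.0
```

Request:
{"op": "step_arm", "data": {"increments": [[[0,0,0,0,0,0.02,1],[0,0,0,0,0,0,1],[0,0,0,0,0,0,1]]]}}

```text
clock: 9.1
eef_pos: [584.8, -140.0, 287.4]
eef_rot: [-3.141, 0.001, -2.847]
wrist_force: [-2.2, 1.7, 6.2]
finger_gap: 21.7
finger_force: 30.0
```

The blade has bottomed: the force reversed to +6 N at the expected height. Releasing.

Request:
{"op": "step_arm", "data": {"increments": [[[0,0,0,0,0,0,-1],[0,0,0,0,0,0,-1],[0,0,0,0,0,0,-1],[0,0,0,0,0,0,-1],[0,0,0,0,0,0,-1]]]}}

```text
clock: 9.6
eef_pos: [584.8, -140.0, 286.6]
eef_rot: [3.142, -0.0, -2.847]
wrist_force: [0.4, -0.7, -0.1]
finger_gap: 58.2
finger_force: 0.0
```

Request:
{"op": "step_arm", "data": {"increments": [[[0,0,0,0,0,0,-1],[0,0,0,0,0,0,-1],[0,0,0,0,0,0,-1],[0,0,0,0,0,0,-1],[0,0,0,0,0,0,-1]]]}}

```text
clock: 10.1
eef_pos: [584.8, -140.0, 286.6]
eef_rot: [-3.142, -0.0, -2.847]
wrist_force: [-0.1, -0.6, -0.5]
finger_gap: 93.5
finger_force: 0.0
```

Request:
{"op": "step_arm", "data": {"increments": [[[0,0,0,0,0,-0.2,-1],[0,0,0,0,0,-0.4,-1],[0,0,0,0,0,-0.5,-1],[0,0,0,0,0,-0.6,-1],[0,0,0,0,0,-0.6,-1]]]}}

```text
clock: 10.6
eef_pos: [584.7, -140.0, 380.2]
eef_rot: [-3.141, 0.0, -2.847]
wrist_force: [0.1, -0.4, 0.5]
finger_gap: 94.0
finger_force: 0.0
```

Request:
{"op": "step_arm", "data": {"increments": [[[0,0,0,0,-0.2,-0.6,-1],[0,0,0,0,-0.5,-0.3,-1],[0,0,0,0,-0.7,0,-1],[0,0,0,0,-0.7,0,-1],[0,0,0,0,-0.7,0,-1]]]}}

```text
clock: 11.1
eef_pos: [617.4, -248.1, 415.5]
eef_rot: [-3.141, 0.001, -2.846]
wrist_force: [0.8, -0.0, -0.7]
finger_gap: 93.9
finger_force: 0.0
```

Request:
{"op": "step_arm", "data": {"increments": [[[0,0,0,0,-0.6,0,-1],[0,0,0,0,-0.5,0,-1],[0,0,0,0,0,0,-1]]]}}

```text
clock: 11.4
eef_pos: [630.0, -291.2, 414.5]
eef_rot: [-3.142, -0.0, -2.849]
wrist_force: [-0.7, 0.0, -0.1]
finger_gap: 93.7
finger_force: 0.0
```

```bash
python3 - <<'E'
from h import *
togo(585,-140,288,196.9)
a=cam("side"); b=cam("top"); 
for n,c in(("s",a),("t",b)):
  P=pts(c)
  for k in("red","blue"):
    m=mask(c["frame"],k)&(P[...,2]>85)&(P[...,2]<140)&(abs(P[...,0]-545)<120)&(abs(P[...,1]-40)<240); T=P[m]
    if len(T)>20: print(n,k,len(T),rect(T),np.percentile(T[:,2],[5,50,95]).round(1))
cv2.imwrite("pics/s4c.png",np.vstack([cv2.resize(c["frame"][r:r+200,x:x+330,::-1],(490,297),interpolation=cv2.INTER_CUBIC) for c,r,x in((a,110,200),(b,80,180))]))
E
```

```text
t 11.4 pos [ 630.  -291.2  414.5] rot [-1.8000e+02 -2.0000e-02 -1.6321e+02] F [-0.7  0.  -0.1] gap 93.7 0.0
turn [-0.    -0.    -0.002] shift [-0.015  3.945  3.162]
s red 686 (array([ 584.5, -141.6]), array([108.9,  22.6]), 16.3) [101.7 120.3 123.3]
t red 449 (array([ 585.6, -138.4]), array([108.7,  21.4]), 17.8) [114.4 120.7 124. ]
t blue 308 (array([509.9, 213. ]), array([103.4,  16.8]), 8.9) [118.8 121.7 124.7]
```

View pics/s4c.png

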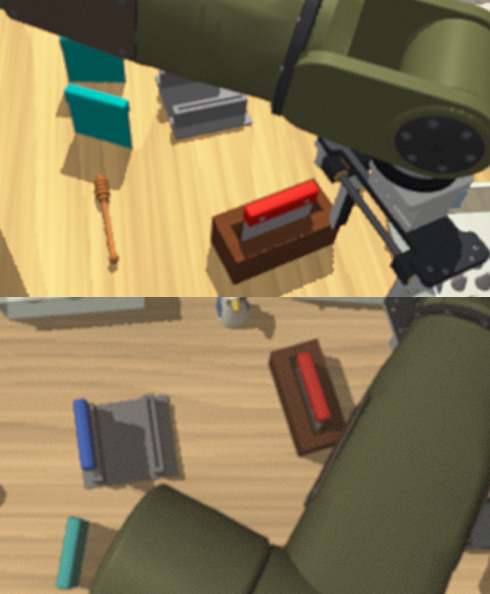

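Red is seated in the slot (crop (282,205) and (312,385), top at 121 mm), blue hasn't moved, and the gripper is clear.

```bash
python3 -c "
from h import *
print(workorder.sign_off())"
```

```text
the job is handed in; nothing more can be done
None
```

The red scraper was lowered blade down to the bottom of the slot and only then released. The blue scraper still stands where it was, and the job is handed in at about 11.5 s on the robot clock.

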